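# Stand the fallen reagent bottle up and show its label to the inspection camera

## Task

The red-capped reagent bottle has fallen over in the lane: stand it up on its base in the lane and let go of it. Then pick it up again by its cap and hold it, cap up, 10 cm in front of the inspection camera's lens with the label centred, level and squarely facing the downward-tilted lens. Leave the other bottles standing where they are, and finish while still holding the bottle still there; do not put it down.

Things in the scene. Friction and masses are not known exactly. Their poses are not given: they have to be found in the camera images.
- fallen: Fallen amber bottle, red cap, about 0.13 kg. Square body 40 x 40 x 64 mm, shoulder to 73 mm, round cap 30 mm in diameter from 73 to 100 mm above the underside. Origin: centre of underside; z to the cap; x out of the labelled face. Starts lying across the lane, label up, cap roughly to the robot's left (origin 20 mm above the lane floor). Rights itself if let go on its base within 15 degrees of upright.
- label (a point): Centre of the white label (34 mm wide, 42 mm tall, with a red band at its upper end) on the bottle's face: 20 mm along x and 32 mm along z from the origin of fallen. Axes as fallen.
- lane: Fixed shallow grey tray holding the bottles in a row: 170 mm across (its x), 330 mm along the row (its y); floor 5 mm above the bench, lips 5 mm wide, 12 mm above the bench all round. Origin: centre of underside. Three places 103 mm apart along y (-103, 0, 103 mm) and 35 mm to +x of its midline; the fallen bottle lies at one, neighbours stand in the others. The row (y) points away from the robot.
- blue_cap: Bystander: amber bottle with a blue cap, standing in the lane; same make and size as fallen. Origin at the centre of its underside, z axis up to the cap. Leave it standing where it is.
- green_cap: Bystander: amber bottle with a green cap, standing in the lane; same make and size as fallen. Origin at the centre of its underside, z axis up to the cap. Leave it standing where it is.
- stand: The inspection camera's fixed stand, to the robot's right of the lane: white foot 100 x 110 mm reaching from 10 to 110 mm behind the origin, and a 20 mm post 75 mm behind the origin. Origin on the bench directly below the lens; x axis is the horizontal direction in which the camera looks, z up.
- lens: The camera head (white box 65 x 56 x 50 mm with a black lens barrel 38 mm in diameter), fixed on the stand 215 mm above the bench. Origin at the centre of the lens front; x axis is the viewing direction, 25 degrees below level; y axis is level, to the camera's left; the head lies behind the origin (-x).
- focus (a point): The point in the air where the label's centre must be: 100 mm in front of the lens along its x axis, about 173 mm above the bench. Axes as lens. The label must look back at the lens, so the bottle leans back 25 degrees, its cap end farther from the camera.
Not all that is in view belongs to the job. Leave any pink look-alike of the fallen alone. What is shaped like the blue_cap but pink is not meant.

How it is judged:
By the outcome, as a careful person would: the job done as asked, in the order asked, and still so for the second after the job is handed in, while the arm keeps its last pose, push and grip.
It also fails if it takes over 48 s, if anything falls off the work surface, if the arm or the gripper's body presses on something with over 40 N, if the wrist force passes 120 N, or if a joint passes its speed limit or range.

## Robot

A 6-joint arm with a two-finger parallel gripper is mounted at the origin on the work surface. World frame = base frame: x ahead of the robot, y to its left, z up, the work surface at z = 0. Lengths are in m, angles in rad, forces in N, time in s.
With the tool pointing down it reaches from about 0.3 to 0.875 m from the base axis. Payload 6.4 kg.
Tool frame: the origin (TCP) lies at the very end of the fingers, on their centre line; the grasp point (between the pads) lies 19 mm behind it; z points along the fingers, y is the line along which they close (so a half turn about z gives the same grasp; the last joint's range is limited). The gripper opens to 85 mm and grips with 20 to 120 N. Pads are 22 mm wide; open, the fingers measure 114 mm over their backs; the gripper's body (76 mm by 85 mm) begins 54 mm behind the grasp point. The pads swing forward as they close: fully open they stand 13 mm farther back than shut.
Start: joints at [1.138, 0.181, 1.607, -0, 1.354, -0.206], TCP at [0.129, 0.56, 0.231] pointing down, gripper open.
Joint ranges: [-2.99, 2.99], [-0.89, 2.07], [0.3, 2.58], [-1.14, 4.28], [0, 2.63], [-3.12, 3.12]. Speed limits (rad/s): [2.57, 2.57, 3.01, 3.14, 3.14, 3.14].

## Interface

Orientations are given as a unit quaternion [w, x, y, z].
In Python, from bench import ctrl, camera, calibration, order, outline_of gives the robot as it stands.
- The arm moves only by the tool move_arm, never from a script. Its argument "series" is a list that holds one entry, the list of rows, each a list of 5 numbers: the opening, from 0 (shut) to 1 (fully open), then the shift along the tool's x, y, z in mm, then the turn about the tool's z in rad. A call has exactly 10 rows; each row is the pose to reach, as a shift and turn from the pose commanded when the call began, along the tool's axes at that moment; what a row does not reach only later rows make up. A row lasts 1/12 s, in which the tool goes at most 41.7 mm and 7.16 degrees, less where a joint would pass 70% of its speed; a pose out of reach is approached as far as the arm can. A call with a gripper value outside its range is refused whole. The fingers move at their own pace and stop on an object; the grip force is fixed at half the most. Time passes only in rows, so rows that repeat a pose let the fingers close, or fill a call up. It gives the time, the measured TCP pose, the force, the opening and the grip force at its end, in the units of the state.
- ctrl.get_obs(): the state, without advancing time (a new reading comes with each control period).
- camera(name): name is "scene" or "top" or "wrist"; returns (picture, depth): 400x640x3 uint8, blue, green, red; 400x640 float32, m along the optical axis (not along the pixel's ray), 0 where there is no reading.
- calibration(name): a dict with "intrinsics" (3x3 intrinsics, pixels), "rvec" (rotation vector, rad) and "tvec" (3), from world to camera coordinates, as OpenCV has them. Camera axes: x right, y down, z forward; pixel columns grow to the right and rows downward; lengths in m; the calibration is good to about 2 mm. A picture is of the moment at which its call begins: read the wrist's pose just before it. calibration takes no time and is no camera call; for the wrist camera it gives the pose at the moment of the call.
- order.hand_in(): hands the job in; it is judged then, once.
Trained networks look in the newest picture that a camera, given by its name, has taken for a name from the list of things; names that differ only in an ending like _2 or _b are one class to them, and where a whole thing is asked for, a point or a joint stands for the part that bears it (a point fixed in the world has none). Each returns a list of dicts, best first, with "conf" (0 to 1); they miss things now and then, are a little off and sometimes report something else, mostly with a low value. They report only what shows in the picture. A call takes as long as a camera call. They do not tell look-alikes from the thing itself.
- outline_of(target, camera): "region" (400x640 bool, what is visible of it) and "bbox" ([centre column, centre row, width, height] in pixels, round what is visible of it).
The state is a dict: "time_s": time; "q": joint angles; "dq": joint speeds; "joint_efforts": joint torques, N m; "eef_pos": TCP position; "eef_rot": TCP orientation; "wrist_force": force on the tool from outside, world axes, zero at the start; "torque": the same for the moment, N m; "opening": opening from 0.0 (shut) to 1.0 (fully open); "grasp_force": force on a finger pad.
Only numpy, scipy, OpenCV 4.12 (cv2) and the standard library are available. Lean on these libraries where they do the work, as an engineer would, in place of code of your own. Each camera call takes 0.05 s, during which the arm holds its last target. There are 200 camera calls.

## Working session

There is one attempt and no reset: what is moved stays moved. The work goes in short steps, Python scripts to look and compute and a tool call to move; the robot and the scene stay as the last step left them, time stands still between calls to the robot, and variables do not carry over. Pictures are saved under pics/ and viewed, at most 10 in all, crops included, and the job is handed in when it is done.

Besides the shell and the picture viewer there is one more tool, called after "Call:" as a command line: name --argument value ..., lists and objects as JSON in quotes. move_arm: Moves the arm, as the interface text tells. Its arguments: {"type":"object","properties":{"series":{"type":"array","items":{"type":"array","items":{"type":"array","items":{"type":"number"}}}}},"required":["series"]}

```bash
ls; mkdir -p pics
cat > h.py <<'E'
import numpy as np, cv2
from bench import ctrl, camera, calibration, order, outline_of
from scipy.spatial.transform import Rotation as R
np.set_printoptions(precision=4,suppress=True)
def cal(n):
    c=calibration(n); K=np.array(c["intrinsics"],float); M=cv2.Rodrigues(np.array(c["rvec"],float))[0]; return K,M,np.array(c["tvec"],float).ravel()
def cloud(n,depth,mask=None):
    K,M,t=cal(n); v,u=np.nonzero((depth>0)&(True if mask is None else mask)); d=depth[v,u]
    P=np.stack([(u-K[0,2])/K[0,0]*d,(v-K[1,2])/K[1,1]*d,d],1)
    return (P-t)@M, np.stack([u,v],1)
def proj(n,X):
    K,M,t=cal(n); p=(np.atleast_2d(X)@M.T+t)@K.T; return p[:,:2]/p[:,2:]
def obs():
    o=ctrl.get_obs(); q=np.array(o["eef_rot"]); return o,np.array(o["eef_pos"]),R.from_quat(q[[1,2,3,0]])
E
python3 - <<'E'
from h import *
o,p,r=obs(); print(o); print(r.as_matrix())
ims=[]
for n in ["scene","top"]:
    im,d=camera(n); cv2.imwrite(f"pics/{n}0.png",im)
    for t in ["fallen","blue_cap","green_cap","lane","stand","lens"]:
        for x in outline_of(t,n)[:3]:
            P,_=cloud(n,d,x["region"]); print(n,t,round(x["conf"],2),np.round(x["bbox"]),np.median(P,0),P.min(0),P.max(0))
E
```

```text
pics
{'time_s': 0.0, 'q': array([ 1.1377,  0.1815,  1.608 , -0.    ,  1.3538, -0.2063]), 'dq': array([ 0.0009,  0.002 , -0.0002, -0.0004, -0.0014, -0.0012]), 'joint_efforts': array([ -0.002 , -44.4883, -35.1322,  -0.0006,   0.0093,   0.    ]), 'eef_pos': array([0.129 , 0.5598, 0.2304]), 'eef_rot': array([-0.0003,  0.1131,  0.9936, -0.0008]), 'wrist_force': array([0.0099, 0.2135, 0.318 ]), 'torque': array([-0.0233, -0.0697, -0.007 ]), 'grasp_force': 0.0, 'opening': 1.0033184982248182}
[[-0.9744  0.2248 -0.0007]
 [ 0.2248  0.9744 -0.0016]
 [ 0.0003 -0.0017 -1.    ]]
scene fallen 0.69 [413. 350.  61.  31.] [0.8421 0.1477 0.0393] [ 0.8035  0.1028 -0.0016] [0.8733 0.2048 0.0457]
scene fallen 0.68 [454. 280.  52.  33.] [0.6814 0.1826 0.0422] [0.6303 0.1389 0.0024] [0.6997 0.2483 0.0493]
scene blue_cap 0.81 [365. 223.  26.  39.] [ 0.641  -0.0221  0.0634] [ 0.5474 -0.0491 -0.0009] [ 0.652  -0.0028  0.1033]
scene blue_cap 0.59 [437. 230.  26.  39.] [0.5974 0.1274 0.0692] [0.4994 0.1076 0.0065] [0.6044 0.148  0.1086]
scene green_cap 0.71 [447. 190.  28.  41.] [0.487  0.1192 0.0668] [0.3974 0.0
[... 675 characters left out ...]
7 ] [0.8694 0.2087 0.0471]
top blue_cap 0.63 [243. 234.  22.  20.] [0.5814 0.1184 0.0722] [0.5629 0.1051 0.0033] [0.6039 0.1459 0.1104]
top green_cap 0.81 [245. 283.  24.  20.] [0.4768 0.1114 0.0714] [ 0.449   0.0929 -0.0001] [0.4978 0.1568 0.1107]
top lane 0.83 [234. 240.  88. 140.] [0.5606 0.1674 0.0054] [ 0.398   0.0547 -0.0061] [0.7516 0.2745 0.1095]
top stand 0.67 [476. 259.  43.  25.] [ 0.5313 -0.386   0.256 ] [ 0.4942 -0.5114 -0.0036] [ 0.5595 -0.3452  0.2733]
top stand 0.61 [470. 256.  63.  44.] [ 0.5331 -0.39    0.0169] [ 0.4774 -0.4666  0.0006] [ 0.5848 -0.3452  0.2733]
top lens 0.63 [476. 259.  47.  26.] [ 0.5311 -0.386   0.2563] [ 0.5025 -0.4346  0.0083] [ 0.5572 -0.3452  0.2733]
```

Run:
```python
import cv2,numpy as np
a=cv2.imread("pics/scene0.png")[150:390,330:530]; b=cv2.imread("pics/top0.png")[90:330,160:540]
cv2.imwrite("pics/c0.png",np.hstack([cv2.resize(a,None,fx=1.35,fy=1.35,interpolation=3),cv2.resize(b,None,fx=1.35,fy=1.35,interpolation=3)]))
```

```text
(no output)
```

View pics/c0.png

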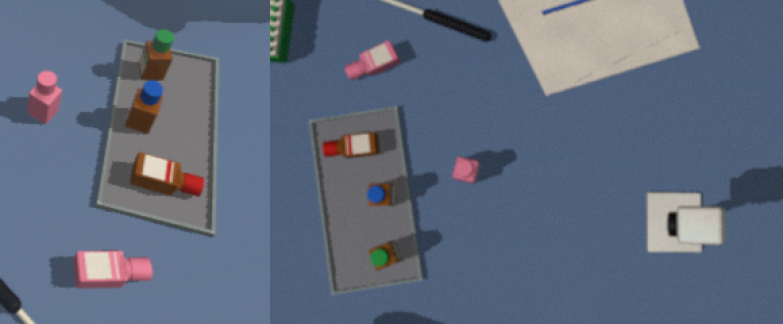

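Candidates at top px: amber with red cap inside the lane (219,201), pink lying outside the lane (237,134), and pink standing to its right (~304,215). The red-capped amber bottle in the lane fits the description; the enlarged crop confirms it. I'm moving the wrist camera above it.

Call:
move_arm --series '[[[1,-36,-16,-8,0.1],[1,-72,-33,-16,0.2],[1,-108,-49,-24,0.3],[1,-144,-66,-32,0.4],[1,-180,-82,-40,0.5],[1,-216,-98,-48,0.6],[1,-252,-115,-56,0.7],[1,-288,-131,-64,0.8],[1,-324,-147,-72,0.9],[1,-360,-164,-80,1.0]]]'

```text
time_s: 1.53
eef_pos: [0.4445, 0.3182, 0.312]
eef_rot: [0.0, 0.578, 0.816, 0.0]
wrist_force: [-0.1, 1.0, 0.1]
opening: 1.002
grasp_force: 0.0
```

Run:
```python
from h import *
o,p,r=obs(); print(o["time_s"],p,o["q"]); print(r.as_matrix())
K,M,t=cal("wrist"); c=-M.T@t; print("cam",c,r.inv().apply(c-p),K, "axis",M[2])
d=np.array([.58,.19,.36])-p; print("to over lane, tool mm",r.inv().apply(d)*1000)
```

```text
1.5333 [0.4445 0.3182 0.312 ] [0.4039 0.0593 1.5788 0.0002 1.5027 0.0649]
[[-0.3326  0.9431  0.0006]
 [ 0.9431  0.3326  0.0005]
 [ 0.0002  0.0007 -1.    ]]
cam [0.416  0.3972 0.4538] [ 0.084  -0.0005 -0.1418] [[281.5132   0.     321.4692]
 [  0.     281.5132 206.1717]
 [  0.       0.       1.    ]] axis [ 0.1093 -0.3085 -0.9449]
to over lane, tool mm [-165.9273   85.1773  -47.9674]
```

Call:
move_arm --series '[[[1,-24,12,-6,0.03],[1,-48,25,-12,0.06],[1,-72,37,-18,0.09],[1,-96,49,-24,0.12],[1,-120,61,-30,0.15],[1,-144,73,-36,0.18],[1,-160,82,-40,0.2],[1,-160,82,-40,0.2],[1,-160,82,-40,0.2],[1,-160,82,-40,0.2]]]'

```text
time_s: 2.37
eef_pos: [0.5738, 0.1969, 0.3509]
eef_rot: [-0.0, 0.654, 0.756, -0.0]
wrist_force: [-0.5, -0.6, 0.9]
opening: 0.999
grasp_force: 0.0
```

```bash
cat >> h.py <<'E'
def rect(P):
    c,(w,h),a=cv2.minAreaRect((P[:,:2]*1000).astype(np.float32)); b=cv2.boxPoints((c,(w,h),a)); return np.array(c),(w,h),a,b
E
python3 - <<'E'
from h import *
o,p,r=obs(); print(o["time_s"],p,o["q"])
im,d=camera("wrist"); cv2.imwrite("pics/w1.png",im); np.save("w1d.npy",d)
for t in ["fallen","blue_cap","green_cap","lane"]:
    for x in outline_of(t,"wrist")[:2]:
        m=cv2.erode(x["region"].astype(np.uint8),np.ones((3,3)))>0
        P,uv=cloud("wrist",d,m); print(t,round(x["conf"],2),np.round(x["bbox"]))
        z=P[:,2]; print("  zpct",np.percentile(z,[1,5,25,50,75,95,99]))
        np.save(f"{t}_{round(x['conf']*100)}.npy",np.hstack([P,im[uv[:,1],uv[:,0]]]))
        Q=P[z>.012] if t!="lane" else P; Q=Q[Q[:,2]<.2]; print("  ",*[np.round(a,1) for a in rect(Q)])
E
```

```text
2.3667 [0.5738 0.1969 0.3509] [ 0.135   0.1817  1.3679  0.0004  1.5929 -0.0094]
fallen 0.63 [378. 174.  29.  63.]
  zpct [0.024  0.0315 0.0386 0.0441 0.0452 0.0462 0.0469]
   [670.6 192.1] [38.7 96.9] 7.7 [[644.9 237.5]
 [657.9 141.5]
 [696.3 146.7]
 [683.2 242.7]]
fallen 0.56 [464. 206.  37.  60.]
  zpct [0.0103 0.0179 0.0312 0.0384 0.0401 0.0412 0.0419]
   [831.2 156.5] [38.1 97.2] 25.5 [[793.1 192.2]
 [834.9 104.4]
 [869.3 120.8]
 [827.5 208.6]]
blue_cap 0.95 [320. 209.  26.  40.]
  zpct [0.0189 0.0293 0.0669 0.0746 0.1042 0.1055 0.106 ]
   [581.8 130.4] [34.  35.6] 1.5 [[564.3 147.7]
 [565.3 112.1]
 [599.3 113.1]
 [598.3 148.6]]
blue_cap 0.7 [332. 288.  31.  50.]
  zpct [0.0102 0.0172 0.0431 0.0639 0.0885 0.1002 0.101 ]
   [625.8 -23.9] [37.7 37.8] 76.1 [[603.  -37.6]
 [639.7 -46.7]
 [648.7 -10.1]
 [612.   -1.1]]
green_cap 0.65 [258. 205.  36.  40.]
  zpct [0.0198 0.0272 0.0586 0.0709 0.1039 0.1056 0.1062]
   [473.5 121.6] [37.1 36.8] 23.7 [[449.2 131. ]
 [463.9  97.3]
 [497.9 112.2]
 [483.1 145.9]]
lane 0.66 [321. 176. 204. 100.]
  zpct [0.0028 0.0034 0.0043 0.005  0.0057 0.0115 0.0128]
   [574.1 165.2] [328.1 168.7] 9.4 [[398.4 221.6]
 [426.1  55.2]
 [749.7 108.9]
 [722.1 275.3]]
```

View pics/w1.png

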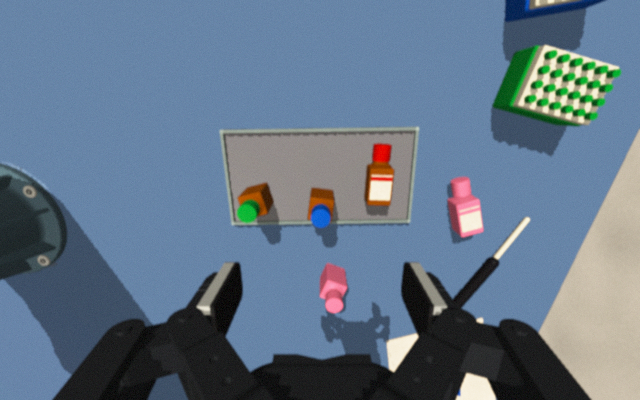

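Wrist view: the red-capped bottle is at (380,175), label up and cap towards the far lip, and the lane spans columns 222–418. The measured sizes and heights match the text (label at z = 45 mm, body 39 mm wide, 97 mm long). I'll take the cap by its last few millimetres.

Call:
move_arm --series '[[[0.6,4,10,28,0],[0.6,8,20,56,0],[0.6,12,30,84,0],[0.6,16,42,112,0],[0.6,20,54,140,0],[0.6,24,66,168,0.01],[0.6,28,78,196,0.01],[0.6,32,88,224,0.01],[0.6,35.5,96,250,0.01],[0.6,35.5,96,250,0.01]]]'

```text
time_s: 3.45
eef_pos: [0.6607, 0.2457, 0.0939]
eef_rot: [-0.003, 0.658, 0.753, -0.004]
wrist_force: [-1.7, -0.4, -1.9]
opening: 0.599
grasp_force: 0.0
```

Run:
```python
from h import *
o,p,r=obs(); print(o["time_s"],p,o["opening"]); print("residual tool mm",r.inv().apply(np.array([.6634,.2456,.013])-p)*1000)
im,d=camera("wrist"); cv2.imwrite("pics/w2.png",im)
hsv=cv2.cvtColor(im,cv2.COLOR_BGR2HSV); red=((hsv[...,0]<8)|(hsv[...,0]>172))&(hsv[...,1]>180)&(hsv[...,2]>60)
for x in outline_of("fallen","wrist")[:2]:
    P,uv=cloud("wrist",d,x["region"]); print(x["conf"],x["bbox"]); Q=P[P[:,2]>.03]; print(rect(Q))
P,_=cloud("wrist",d,red); Q=P[(P[:,2]>.02)&(P[:,2]<.06)&(abs(P[:,0]-.665)<.04)]; print(len(Q),np.percentile(Q,[1,50,99],axis=0)); print("red along",np.percentile((Q[:,:2]-[.6775,.143])@[-.134,.991],[1,5,50,95,99]))
```

```text
3.45 [0.6607 0.2457 0.0939] 0.5990312348653659
residual tool mm [-0.4809  3.5187 80.822 ]
0.87 [328.6, 279.9, 49.6, 124.4]
(array([675.3957, 191.2158]), (39.624610900878906, 100.25823211669922), 6.646085739135742, array([[649.9148, 238.7151],
       [661.5183, 139.1306],
       [700.8766, 143.7166],
       [689.2731, 243.3011]], dtype=float32))
0.69 [496.0, 314.2, 62.5, 83.8]
(array([798.5883, 211.7909]), (33.215782165527344, 182.0850830078125), 44.858943939208984, array([[722.5977, 264.6114],
       [851.034 , 135.5412],
       [874.5788, 158.9704],
       [746.1425, 288.0406]], dtype=float32))
1570 [[0.6574 0.1856 0.0223]
 [0.6712 0.229  0.0435]
 [0.6908 0.2416 0.0522]]
red along [0.0425 0.0442 0.0862 0.0977 0.0979]
```

View pics/w2.png

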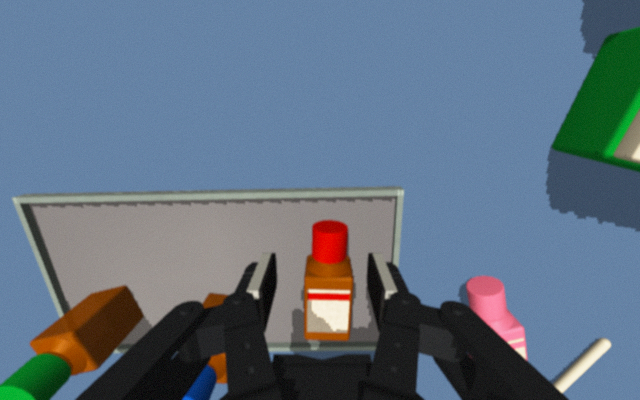

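Call:
move_arm --series '[[[0.6,0,3,10,0],[0.6,0,3,20,0],[0.6,0,3,30,0],[0.6,0,3,40,0],[0.6,0,3,50,0],[0.6,0,3,60,0],[0.6,0,3,68,0],[0.6,0,3,72,0],[0.6,0,3,72,0],[0.6,0,3,72,0]]]'

```text
time_s: 4.38
eef_pos: [0.6672, 0.2459, 0.029]
eef_rot: [-0.0, 0.658, 0.753, -0.0]
wrist_force: [0.4, -0.4, 0.5]
opening: 0.596
grasp_force: 0.0
```

Call:
move_arm --series '[[[0.6,0,0,8,0],[0.6,0,0,15,0],[0.6,0,0,16,0],[0,0,0,16,0],[0,0,0,16,0],[0,0,0,16,0],[0,0,0,16,0],[0,0,0,16,0],[0,0,0,16,0],[0,0,0,16,0]]]'

```text
time_s: 5.22
eef_pos: [0.6673, 0.2459, 0.0134]
eef_rot: [0.0, 0.658, 0.753, 0.0]
wrist_force: [-0.3, -0.3, -0.8]
opening: 0.313
grasp_force: 59.0
```

Call:
move_arm --series '[[[0,0,0,-10,0],[0,0,0,-22,0],[0,0,0,-36,0],[0,0,0,-50,0],[0,0,0,-65,0],[0,0,0,-80,0],[0,0,0,-95,0],[0,0,0,-100,0],[0,0,0,-100,0],[0,0,0,-100,0]]]'

```text
time_s: 6.05
eef_pos: [0.6672, 0.2459, 0.1136]
eef_rot: [0.0, 0.658, 0.753, 0.0]
wrist_force: [0.7, 0.0, -1.8]
opening: 0.313
grasp_force: 59.2
```

Run:
```python
from h import *
o,p,r=obs(); print(o["time_s"],p,o["opening"],o["wrist_force"],o["torque"])
im,d=camera("wrist"); s,ds=camera("scene"); cv2.imwrite("pics/w3.png",np.hstack([im[100:,160:480],cv2.resize(s[150:350,380:540],None,fx=1.5,fy=1.5)]))
```

```text
6.05 [0.6672 0.2459 0.1136] 0.31316107012125916 [ 0.6819  0.0137 -1.8329] [ 0.0899  0.0038 -0.0365]
```

View pics/w3.png

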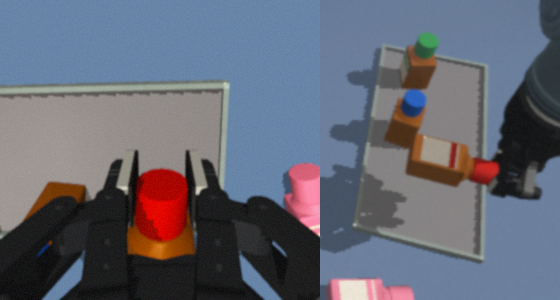

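Held by the cap, with the bottle roughly level. I'm measuring its tilt.

```bash
cat >> h.py <<'E'
def tilt(n,img,d,near=None):
    """white label plane: normal and centre, from pixels of camera n"""
    out=[]
    for x in outline_of("fallen",n)[:3]:
        hsv=cv2.cvtColor(img,cv2.COLOR_BGR2HSV)
        m=x["region"]&(hsv[...,1]<110)&(hsv[...,2]>110)
        P,uv=cloud(n,d,m)
        if len(P)<25: continue
        c=np.median(P,0); P=P[np.linalg.norm(P-c,axis=1)<.032]
        for _ in range(3):
            c=P.mean(0); nn=np.linalg.svd(P-c)[2][2]; e=(P-c)@nn; P=P[abs(e)<max(.0015,2*e.std())]
        if nn[2]<0: nn=-nn
        A=cloud(n,d,x["region"])[0]
        out.append((x["conf"],np.round(x["bbox"]),len(P),c,nn,np.degrees(np.arcsin(nn[2])),e.std()))
    return out
E
python3 - <<'E'
from h import *
for n in ["scene","top"]:
    im,d=camera(n)
    for t in tilt(n,im,d): print(n,*t)
E
```

```text
scene 0.77 [468. 258.  62.  35.] 320 [0.6753 0.17   0.1411] [-0.004  -0.0548  0.9985] 86.84886771821053 0.0008603039228326668
scene 0.73 [414. 349.  62.  28.] 627 [0.8433 0.1398 0.0408] [0.007  0.0033 1.    ] 89.55386650980142 0.0012708068641954047
top 0.93 [237. 134.  38.  33.] 266 [0.8413 0.1377 0.0406] [-0.0021 -0.0021  1.    ] 89.83041077877448 0.002015712554001684
top 0.75 [210. 194.  41.  18.] 225 [0.676  0.1685 0.1406] [ 0.043  -0.0455  0.998 ] 86.41252732066664 0.0017765466186999528
```

Call:
move_arm --series '[[[0,-6,0,6,-0.03],[0,-12,0,16,-0.03],[0,-18,0,30,-0.03],[0,-24,0,44,-0.03],[0,-30,0,58,-0.03],[0,-33,0,72,-0.03],[0,-33,0,84,-0.03],[0,-33,0,91,-0.03],[0,-33,0,93,-0.03],[0,-33,0,93,-0.03]]]'

```text
time_s: 7.18
eef_pos: [0.6711, 0.2134, 0.0193]
eef_rot: [-0.0, 0.647, 0.763, -0.0]
wrist_force: [-0.6, 0.5, -1.3]
opening: 0.306
grasp_force: 59.3
```

Run:
```python
from h import *
o,p,r=obs(); print(o["time_s"],p,o["wrist_force"])
for n in ["scene","top"]:
    im,d=camera(n)
    for x in outline_of("fallen",n)[:3]:
        P,_=cloud(n,d,x["region"]); 
        if np.median(P[:,0])>.75: continue
        u=np.array([.164,-.986]); L=(P[:,:2]-[.5741,.1652])@u; k=P[:,2]>.025; print(n,"lane-x of base face",np.percentile(L[k],[90,97,99,99.7])*1000)
    for t in tilt(n,im,d):
        if t[3][0]<.75: print(n,*t)
```

```text
7.1833 [0.6711 0.2134 0.0193] [-0.6158  0.4609 -1.2717]
scene lane-x of base face [65.7223 71.9958 73.5069 74.0375]
scene 0.62 [437. 276.  51.  33.] 270 [0.6824 0.1385 0.0486] [-0.0091 -0.0451  0.9989] 87.3629347748867 0.001049627018635528
top lane-x of base face [68.5626 74.3992 75.0151 75.4027]
top 0.69 [232. 195.  39.  26.] 191 [0.6849 0.1365 0.0505] [ 0.035  -0.0129  0.9993] 87.86379123443407 0.0020335028502354332
```

Call:
move_arm --series '[[[0,-3,0,0,0],[0,-6,0,0,0],[0,-8.5,0,-0.5,0],[0,-10,0,-6,0],[0,-12,0,-12,0],[0,-14,0,-17.5,0],[0,-16,0,-23,0],[0,-19,0,-28.5,0],[0,-22,0,-33,0],[0,-25,0,-37.5,0]]]'

```text
time_s: 8.32
eef_pos: [0.6762, 0.1874, 0.0585]
eef_rot: [0.001, 0.647, 0.763, -0.0]
wrist_force: [-0.5, 0.0, -1.8]
opening: 0.32
grasp_force: 66.4
```

Run:
```python
from h import *
o,p,r=obs(); print(o["time_s"],p,o["wrist_force"],o["torque"])
for n in ["scene","top"]:
    im,d=camera(n); cv2.imwrite(f"pics/{n}4.png",im)
    for t in tilt(n,im,d):
        if t[3][0]<.75: print(n,*t)
```

```text
8.3167 [0.6762 0.1874 0.0585] [-0.5354  0.0036 -1.7803] [ 0.1001 -0.0456  0.007 ]
scene 0.94 [428. 268.  53.  30.] 277 [0.6891 0.113  0.0775] [ 0.0367 -0.1812  0.9828] 79.34490992780185 0.0008905299910310934
top 0.89 [238. 193.  44.  24.] 196 [0.691  0.1104 0.0776] [ 0.0502 -0.209   0.9766] 77.58814410033155 0.0018222490877668979
```

Call:
move_arm --series '[[[0,20,0,0,0],[0,20,0,12,0],[0,20,0,25,0],[0,14,0,25,0],[0,8,0,24,0],[0,4,0,18,0],[0,0,0,12,0],[0,-4,0,6,0],[0,-8,0,0,0],[0,-12,0,-5,0]]]'

```text
time_s: 9.35
eef_pos: [0.6769, 0.1785, 0.0631]
eef_rot: [-0.002, 0.647, 0.763, 0.001]
wrist_force: [-3.6, 8.4, -0.6]
opening: 0.315
grasp_force: 85.9
```

```bash
cat > m.py <<'E'
from h import *
o,p,r=obs(); print(o["time_s"],p,o["wrist_force"],o["torque"],o["opening"])
for n in ["scene","top"]:
    im,d=camera(n); cv2.imwrite(f"pics/{n}5.png",im)
    for t in tilt(n,im,d):
        if t[3][0]<.75: print(n,*t)
E
python3 m.py
```

```text
9.35 [0.6769 0.1785 0.0631] [-3.5524  8.3513 -0.5998] [ 1.8364  0.5811 -0.0302] 0.31524091463152065
scene 0.88 [425. 271.  53.  28.] 254 [0.6892 0.1111 0.0621] [ 0.0748 -0.4594  0.885 ] 62.25763488263453 0.0008531363525335705
top 0.59 [244. 193.  35.  27.] 187 [0.6913 0.1059 0.0662] [ 0.1058 -0.4115  0.9053] 64.85836367253789 0.0017503893056811856
```

Call:
move_arm --series '[[[0,6,0,-4,0],[0,20,0,-3,0],[0,20,0,7,0],[0,11,0,7,0],[0,4,0,6,0],[0,-1,0,3,0],[0,-6,0,-2,0],[0,-11,0,-6.5,0],[0,-16,0,-11,0],[0,-22,0,-15,0]]]'

```text
time_s: 10.38
eef_pos: [0.6813, 0.1542, 0.078]
eef_rot: [0.0, 0.647, 0.763, -0.0]
wrist_force: [0.7, -0.6, -2.9]
opening: 0.312
grasp_force: 92.7
```

```bash
python3 m.py
```

```text
10.3833 [0.6813 0.1542 0.078 ] [ 0.7268 -0.6099 -2.8826] [ 0.0322 -0.0096  0.0129] 0.31158521789564086
scene 0.95 [413. 268.  43.  24.] 244 [0.6927 0.0932 0.0704] [ 0.1029 -0.5393  0.8358] 56.699398409942965 0.0007552907175189868
top 0.95 [251. 191.  35.  22.] 179 [0.6944 0.0903 0.0706] [ 0.1144 -0.5549  0.824 ] 55.48969133983596 0.001758323521483472
```

Call:
move_arm --series '[[[0,14,0,0,0],[0,30,0,0,0],[0,30,0,11.5,0],[0,21,0,11.5,0],[0,17,0,10.5,0],[0,12,0,7.5,0],[0,7,0,4.5,0],[0,1,0,1.5,0],[0,-5,0,-1.5,0],[0,-11,0,-4,0]]]'

```text
time_s: 11.42
eef_pos: [0.6837, 0.1428, 0.0826]
eef_rot: [0.001, 0.647, 0.763, 0.0]
wrist_force: [0.1, -1.1, -1.6]
opening: 0.316
grasp_force: 93.5
```

```bash
python3 m.py
```

```text
11.4167 [0.6837 0.1428 0.0826] [ 0.0665 -1.0502 -1.5702] [0.0348 0.0279 0.0236] 0.3159321565683972
scene 0.67 [410. 266.  44.  23.] 244 [0.6948 0.0831 0.0717] [ 0.1097 -0.5877  0.8016] 53.28148732265699 0.0007462106087531178
top 0.58 [252. 191.  30.  24.] 176 [0.6961 0.0811 0.0719] [ 0.139  -0.6066  0.7828] 51.516804373718145 0.0017708700134154009
```

Call:
move_arm --series '[[[0,17,0,0,0],[0,35,0,0,0],[0,35,0,10,0],[0,35,0,16,0],[0,24,0,16,0],[0,19,0,15,0],[0,14,0,12,0],[0,9,0,9,0],[0,3,0,6,0],[0,-3,0,3,0]]]'

```text
time_s: 12.45
eef_pos: [0.6843, 0.1452, 0.0811]
eef_rot: [-0.001, 0.646, 0.763, 0.003]
wrist_force: [-2.5, 15.1, 12.2]
opening: 0.313
grasp_force: 97.6
```

```bash
python3 m.py
```

```text
12.45 [0.6843 0.1452 0.0811] [-2.4673 15.118  12.2067] [ 2.9536  0.5461 -0.0151] 0.3132773425909417
scene 0.83 [415. 270.  39.  25.] 207 [0.6944 0.0962 0.0601] [ 0.147  -0.7365  0.6603] 41.31922679881965 0.0007476229202416497
top 0.61 [249. 192.  30.  23.] 123 [0.6955 0.0934 0.0584] [ 0.1529 -0.7664  0.6239] 38.60145303712964 0.0013759646421368928
```

Call:
move_arm --series '[[[0,-5,0,-3,0],[0,-10,0,-5.5,0],[0,-15,0,-7.5,0],[0,-20,0,-9,0],[0,-25,0,-10,0],[0,-30,0,-11,0],[0,-35,0,-12,0],[0,-38,0,-12.5,0],[0,-38,0,-12.5,0],[0,-38,0,-12.5,0]]]'

```text
time_s: 13.48
eef_pos: [0.6898, 0.1033, 0.0912]
eef_rot: [-0.0, 0.647, 0.762, -0.0]
wrist_force: [-1.1, -0.3, -1.6]
opening: 0.312
grasp_force: 95.0
```

```bash
python3 m.py
```

```text
13.4833 [0.6898 0.1033 0.0912] [-1.1433 -0.3309 -1.5797] [ 0.0441 -0.0296  0.0371] 0.3116915607484708
scene 0.75 [404. 262.  46.  30.] 181 [0.6979 0.0575 0.0676] [ 0.1232 -0.7747  0.6203] 38.335583458580054 0.0005976043278468802
top 0.63 [268. 192.  23.  23.] 109 [0.6968 0.0554 0.0656] [ 0.1406 -0.7987  0.585 ] 35.80563621313239 0.0010934404038254765
```

Call:
move_arm --series '[[[0,22,0,0,0],[0,49,0,0,0],[0,49,0,8,0],[0,49,0,14,0],[0,41,0,14,0],[0,35,0,12,0],[0,29,0,9.5,0],[0,24,0,7.5,0],[0,19,0,6,0],[0,15,0,5,0]]]'

```text
time_s: 14.52
eef_pos: [0.6882, 0.1197, 0.0881]
eef_rot: [-0.0, 0.647, 0.763, 0.002]
wrist_force: [-2.2, 8.9, 6.5]
opening: 0.312
grasp_force: 92.8
```

```bash
python3 m.py
```

```text
14.5167 [0.6882 0.1197 0.0881] [-2.1965  8.921   6.4982] [ 2.1498  0.5493 -0.058 ] 0.3123795022334304
scene 0.72 [415. 268.  47.  30.] 153 [0.6955 0.0842 0.0567] [ 0.1589 -0.8799  0.4478] 26.604013596208887 0.0006083936204294155
top 0.81 [257. 190.  17.  21.] 63 [0.6966 0.082  0.0545] [ 0.1878 -0.9086  0.3731] 21.909902552896074 0.0008431628837238989
```

Call:
move_arm --series '[[[0,-3,0,-1,0],[0,-6,0,-2,0],[0,-9,0,-2.5,0],[0,-12,0,-3,0],[0,-15,0,-3,0],[0,-18,0,-3,0],[0,-21,0,-3,0],[0,-24,0,-3,0],[0,-24,0,-3,0],[0,-24,0,-3,0]]]'

```text
time_s: 15.55
eef_pos: [0.6912, 0.0945, 0.0892]
eef_rot: [-0.0, 0.647, 0.762, -0.0]
wrist_force: [-0.0, 0.6, -1.0]
opening: 0.311
grasp_force: 89.2
```

```bash
python3 m.py
```

```text
15.55 [0.6912 0.0945 0.0892] [-0.0074  0.5741 -0.9862] [0.0153 0.0143 0.0566] 0.3110891825720906
scene 0.57 [403. 262.  42.  29.] 145 [0.6968 0.0583 0.0583] [ 0.1279 -0.8747  0.4674] 27.86585613887489 0.000541792214028566
top 0.53 [268. 191.  19.  21.] 68 [0.6971 0.0567 0.0565] [ 0.1469 -0.8985  0.4136] 24.42997835551065 0.001139753917955814
```

Call:
move_arm --series '[[[0,22,0,0,0],[0,46,0,0,0],[0,46,0,6,0],[0,46,0,10,0],[0,38,0,10,0],[0,34,0,9.5,0],[0,30,0,9,0],[0,27,0,8,0],[0,24,0,7,0],[0,22,0,6.5,0]]]'

```text
time_s: 16.58
eef_pos: [0.6895, 0.118, 0.0855]
eef_rot: [0.001, 0.647, 0.763, 0.003]
wrist_force: [-0.1, 5.4, 9.7]
opening: 0.311
grasp_force: 86.0
```

```bash
python3 m.py
```

```text
16.5833 [0.6895 0.118  0.0855] [-0.0601  5.4488  9.7077] [ 1.3235  0.2466 -0.0134] 0.31136108249170846
scene 0.72 [447. 254.  87. 151.] 599 [0.6511 0.2035 0.0053] [-0.0044 -0.0021  1.    ] 89.72232613775387 0.0010335573121654639
scene 0.68 [412. 269.  29.  29.] 116 [0.6972 0.0887 0.0519] [ 0.1691 -0.9182  0.3583] 20.993491360749314 0.0004541621174304659
top 0.81 [255. 192.  14.  22.] 24 [0.6968 0.0854 0.0474] [ 0.2078 -0.9448  0.2535] 14.681948718567503 0.0008557273544944553
top 0.6 [476. 259.  45.  22.] 700 [ 0.5316 -0.3879  0.2585] [0.0002 0.4114 0.9115] 65.70716470530881 0.0015704913114036572
```

Call:
move_arm --series '[[[0,-2,0,0,0],[0,-4,0,0,0],[0,-6,0,0,0],[0,-8,0,0,0],[0,-10,0,0,0],[0,-12,0,0,0],[0,-14,0,0,0],[0,-14,0,0,0],[0,-14,0,0,0],[0,-14,0,0,0]]]'

```text
time_s: 17.62
eef_pos: [0.6927, 0.1051, 0.0872]
eef_rot: [0.001, 0.647, 0.763, 0.004]
wrist_force: [-1.1, 9.0, 14.9]
opening: 0.312
grasp_force: 81.5
```

```bash
python3 m.py
```

```text
17.6167 [0.6927 0.1051 0.0872] [-1.0953  9.0018 14.9078] [2.1003 0.4787 0.0073] 0.31208009237678885
scene 0.81 [411. 270.  36.  29.] 76 [0.6987 0.0814 0.051 ] [ 0.1602 -0.9491  0.2712] 15.736057780052061 0.0003593936321538981
```

Call:
move_arm --series '[[[0,0,0,-10,0],[0,14,0,-12,0],[0,36,0,-12,0],[0,58,0,-8,0],[0,62,0,0,0],[0,62,0,4,0],[0,62,0,7,0],[0,62,0,9,0],[0,60,0,9,0],[0,57,0,9,0]]]'

```text
time_s: 18.65
eef_pos: [0.6826, 0.1614, 0.0817]
eef_rot: [0.001, 0.646, 0.763, 0.003]
wrist_force: [-1.2, 2.8, 25.2]
opening: 0.314
grasp_force: 77.8
```

```bash
python3 m.py
python3 - <<'E'
import cv2,numpy as np
a=cv2.imread("pics/scene5.png")[190:330,350:510]; b=cv2.imread("pics/top5.png")[130:270,170:330]
cv2.imwrite("pics/c5.png",np.hstack([cv2.resize(a,None,fx=2.5,fy=2.5),cv2.resize(b,None,fx=2.4,fy=2.5)]))
E
```

```text
18.65 [0.6826 0.1614 0.0817] [-1.2447  2.8234 25.2436] [0.6026 0.1968 0.0418] 0.3142890836175572
scene 0.59 [440. 276.  40.  32.] 112 [0.6854 0.1378 0.0464] [ 0.1468 -0.9491  0.2788] 16.187559290534143 0.00045283353370832773
```

View pics/c5.png

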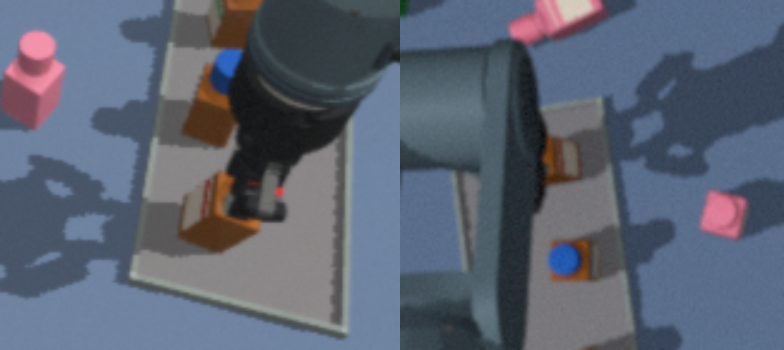

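The crop shows the bottle near upright in the lane at (215,205), pressed on the floor and leaning about 15° away from its label. I'll drag the cap to the right so floor friction squares it up.

Call:
move_arm --series '[[[0,-4,0,-1,0],[0,-8,0,-1.5,0],[0,-12,0,-2,0],[0,-16,0,-2.5,0],[0,-20,0,-3,0],[0,-24,0,-3,0],[0,-28,0,-3,0],[0,-28,0,-3,0],[0,-28,0,-3,0],[0,-28,0,-3,0]]]'

```text
time_s: 19.68
eef_pos: [0.6863, 0.1317, 0.078]
eef_rot: [0.001, 0.647, 0.762, 0.001]
wrist_force: [0.0, 3.7, 6.2]
opening: 0.299
grasp_force: 56.5
```

```bash
python3 m.py
```

```text
19.6833 [0.6863 0.1317 0.078 ] [0.0426 3.7064 6.1602] [ 0.9873 -0.0173 -0.0755] 0.29905065933856956
scene 0.65 [430. 275.  33.  25.] 35 [0.6889 0.1221 0.0409] [ 0.1707 -0.9823  0.0774] 4.438801542048567 0.00024746357834283696
```

Call:
move_arm --series '[[[0.6,0,0,0,0],[0.6,0,0,0,0],[0.6,0,0,0,0],[0.6,0,0,0,0],[0.6,0,0,-8,0],[0.6,0,0,-20,0],[0.6,0,0,-35,0],[0.6,0,0,-50,0],[0.6,0,0,-60,0],[0.6,0,0,-60,0]]]'

```text
time_s: 20.72
eef_pos: [0.6877, 0.1314, 0.1419]
eef_rot: [0.003, 0.647, 0.763, 0.002]
wrist_force: [-0.0, 0.0, -0.1]
opening: 0.597
grasp_force: 0.0
```

```bash
python3 m.py
python3 - <<'E'
from h import *
o,p,r=obs(); print(p); im,d=camera("wrist"); s=cv2.imread("pics/scene5.png")
cv2.imwrite("pics/c6.png",np.hstack([im,np.zeros((400,10,3),np.uint8)+255,]) if 0 else np.hstack([cv2.resize(im,(480,300)),cv2.resize(s[190:340,350:510],(320,300))]))
hsv=cv2.cvtColor(im,cv2.COLOR_BGR2HSV); red=((hsv[...,0]<8)|(hsv[...,0]>172))&(hsv[...,1]>150)&(hsv[...,2]>40)
P,_=cloud("wrist",d,red); k=P[:,2]>.09; print(k.sum(),np.percentile(P[k],[2,50,98],axis=0), rect(P[k]))
for x in outline_of("fallen","wrist")[:2]:
    P,_=cloud("wrist",d,x["region"]); k=(P[:,2]>.05)&(P[:,2]<.075); print(x["conf"],x["bbox"],np.percentile(P[:,2],[1,50,99]),rect(P[P[:,2]>.03]))
# stand/lens measurement from scene & top
for n in ["scene","top"]:
    im,d=camera(n)
    for x in outline_of("lens",n)[:1]+outline_of("stand",n)[:2]:
        P,_=cloud(n,d,x["region"]); np.save(f"st_{n}.npy",P); print(n,x["conf"],x["bbox"],np.percentile(P,[2,50,98],axis=0))
        k=(P[:,2]>.003)&(P[:,2]<.03); print("foot",k.sum(), rect(P[k]) if k.sum()>20 else "")
        k=(P[:,2]>.23)&(P[:,2]<.3); print("head",k.sum(), rect(P[k]) if k.sum()>20 else "")
E
```

```text
20.7167 [0.6877 0.1314 0.1419] [-0.0306  0.0498 -0.1312] [ 0.0061 -0.0133 -0.0165] 0.5971130212549007
scene 0.65 [427. 272.  28.  33.] 25 [0.6824 0.1173 0.0459] [ 0.1714 -0.985   0.0188] 1.0798971124467183 0.0003846423776208505
[0.6846 0.1313 0.1361]
1584 [[0.6713 0.1256 0.092 ]
 [0.6843 0.1409 0.1038]
 [0.6976 0.1526 0.1051]] (array([684.8734, 138.4352]), (28.793060302734375, 29.3718204498291), 35.47883987426758, array([[664.6261, 142.0386],
       [681.6736, 118.1203],
       [705.1206, 134.8318],
       [688.0731, 158.7502]], dtype=float32))
0.91 [323.2, 210.7, 50.6, 78.8] [0.0101 0.0807 0.1049] (array([684.6605, 138.8867]), (40.064964294433594, 39.08434295654297), 10.765552520751953, array([[661.3303, 154.343 ],
       [668.6309, 115.9466],
       [707.9907, 123.4304],
       [700.6902, 161.8268]], dtype=float32))
0.58 [481.9, 201.9, 68.6, 116.9] [0.0039 0.0368 0.0405] (array([832.9822, 155.1654]), (40.29891586303711, 99.88542175292969), 25.2556209564209, array([[793.4503, 191.7373],
       [836.0671, 101.3996],
       [872.514 , 118.5934],
       [829.8972, 208.9311]], dtype=flo
[... 1245 characters left out ...]
9598, -434.5552],
       [ 559.3085, -346.7418],
       [ 503.5186, -346.5203]], dtype=float32))
top 0.97 [469.4, 256.4, 63.5, 43.1] [[ 0.4804 -0.4522  0.007 ]
 [ 0.533  -0.3892  0.0183]
 [ 0.5822 -0.3514  0.2692]]
foot 1078 (array([ 531.1141, -411.9681]), (99.11741638183594, 107.44698333740234), 89.80304718017578, array([[ 477.2206, -461.3419],
       [ 584.6669, -461.7112],
       [ 585.0076, -362.5944],
       [ 477.5612, -362.2251]], dtype=float32))
head 1031 (array([ 532.488 , -389.3542]), (54.58503341674805, 88.27251434326172), 1.3260046243667603, array([[ 504.1815, -345.8614],
       [ 506.2242, -434.1103],
       [ 560.7946, -432.8471],
       [ 558.7519, -344.5982]], dtype=float32))
```

View pics/c6.png

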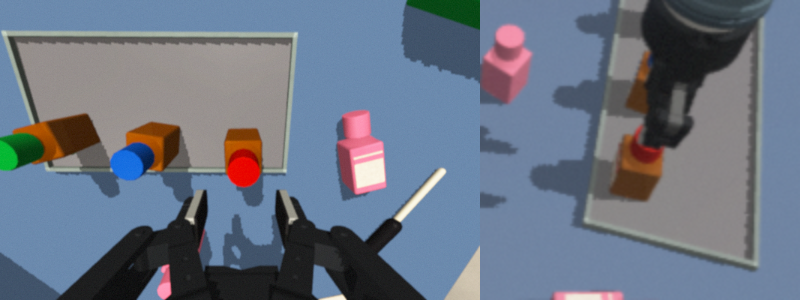

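The bottle is standing on its base in the lane, let go: body centre (685,139) mm, cap top z = 105 mm. It is at (243,165) in the left crop. Next I lower onto the top of the cap.

Call:
move_arm --series '[[[0.6,3,1,0,-0.02],[0.6,7,1.5,6,-0.024],[0.6,7,1.5,14,-0.024],[0.6,7,1.5,22,-0.024],[0.6,7,1.5,30,-0.024],[0.6,7,1.5,38,-0.024],[0.6,7,1.5,42,-0.024],[0.6,7,1.5,42,-0.024],[0.6,7,1.5,42,-0.024],[0.6,7,1.5,42,-0.024]]]'

```text
time_s: 22.15
eef_pos: [0.6859, 0.1384, 0.0952]
eef_rot: [0.0, 0.638, 0.77, 0.0]
wrist_force: [-0.6, -0.4, 0.6]
opening: 0.599
grasp_force: 0.0
```

Call:
move_arm --series '[[[0.6,0,0,2,0],[0,0,0,2,0],[0,0,0,2,0],[0,0,0,2,0],[0,0,0,2,0],[0,0,0,2,0],[0,0,0,2,0],[0,0,0,2,0],[0,0,0,4,0],[0,3,0,6,0]]]'

```text
time_s: 22.98
eef_pos: [0.6867, 0.1401, 0.0934]
eef_rot: [0.002, 0.638, 0.77, 0.0]
wrist_force: [-9.7, -7.7, 34.3]
opening: 0.318
grasp_force: 62.8
```

Call:
move_arm --series '[[[0,4,0,-1,0],[0,8,0,-1,0],[0,12,0,-1,0],[0,16,0,-1,0],[0,20,0,-1,0],[0,24,0,-1,0],[0,28,0,-1,0],[0,30,0,-1,0],[0,30,0,-1,0],[0,30,0,-1,0]]]'

```text
time_s: 23.82
eef_pos: [0.6813, 0.1703, 0.0927]
eef_rot: [0.002, 0.637, 0.77, 0.001]
wrist_force: [-0.6, -2.3, 12.8]
opening: 0.318
grasp_force: 66.9
```

```bash
cat > b.py <<'E'
from h import *
def lean(n="scene"):
    im,d=camera(n); hsv=cv2.cvtColor(im,cv2.COLOR_BGR2HSV); o,p,r=obs()
    for x in outline_of("fallen",n)[:3]:
        reg=x["region"]; amber=reg&(hsv[...,0]>4)&(hsv[...,0]<22)&(hsv[...,1]>130)
        P,_=cloud(n,d,amber); P=P[(np.linalg.norm(P-p,axis=1)<.14)]
        if len(P)<40: continue
        u=r.as_matrix()[:,0]; y=r.as_matrix()[:,1]
        s=P@y; k=s>np.percentile(s,95)-.010
        Q=np.stack([(P[k]-p)@u,P[k][:,2]],1)*1000   # left, up (mm)
        c,(w,h),a=cv2.minAreaRect(Q.astype(np.float32))
        print(n,round(x["conf"],2),np.round(x["bbox"]),k.sum(),"side rect",np.round(c,1),round(w,1),round(h,1),"ang",round(a,1),"| normal-plane",np.percentile(s,95))
    return im,d
if __name__=="__main__":
    o,p,r=obs(); print(o["time_s"],p,o["wrist_force"],o["opening"])
    im,d=lean(); cv2.imwrite("pics/s7.png",im)
    for t in tilt("scene",im,d):
        if t[3][0]<.75 and t[3][2]>.02: print(*t)
    im,d=camera("top")
    for t in tilt("top",im,d):
        if t[3][0]<.75 and t[3][2]>.02: print("top",*t)
E
python3 b.py
```

```text
23.8167 [0.6813 0.1703 0.0927] [-0.6348 -2.2939 12.8062] 0.31814671939204314
scene 0.67 [434. 273.  34.  35.] 360 side rect [-20.8  49.8] 72.8 37.7 ang 73.9 | normal-plane 0.722139382807898
0.67 [434. 273.  34.  35.] 118 [0.6878 0.13   0.0474] [ 0.153  -0.946   0.2858] 16.60909346997453 0.0004941851436981647
```

Call:
move_arm --series '[[[0,4,0,0.5,0],[0,8,0,1,0],[0,12,0,1.5,0],[0,15,0,2,0],[0,17,0,2.5,0],[0,18,0,3,0],[0,18,0,3,0],[0,18,0,3,0],[0,18,0,3,0],[0,18,0,3,0]]]'

```text
time_s: 24.9
eef_pos: [0.6776, 0.188, 0.089]
eef_rot: [0.002, 0.638, 0.77, 0.001]
wrist_force: [-1.0, -1.9, 10.2]
opening: 0.318
grasp_force: 68.8
```

```bash
python3 b.py
```

```text
24.9 [0.6776 0.188  0.089 ] [-0.9936 -1.8714 10.2432] 0.3175204587827183
scene 0.66 [439. 274.  42.  29.] 372 side rect [-31.1  52.5] 71.6 38.5 ang 61.3 | normal-plane 0.7217699733524787
0.66 [439. 274.  42.  29.] 174 [0.6866 0.1371 0.0508] [ 0.1406 -0.8863  0.4413] 26.18878092286266 0.0005923326148506597
top 0.91 [229. 196.  29.  21.] 63 [0.6872 0.1349 0.0484] [ 0.1427 -0.9109  0.3871] 22.77631399203397 0.0009889769588776205
```

Lean is about 25°. I'm lifting clear and carrying it to the lens.

Call:
move_arm --series '[[[0,0,0,-8,0],[0,0,0,-22,0],[0,0,0,-40,0],[0,0,0,-60,0],[0,-4,-2,-80,0],[0,-16,-10,-98,0.02],[0,-34,-20,-112,0.04],[0,-56,-33,-120,0.06],[0,-80,-47,-122,0.08],[0,-104,-61,-122,0.1]]]'

```text
time_s: 25.98
eef_pos: [0.6353, 0.0745, 0.2104]
eef_rot: [0.001, 0.675, 0.738, 0.001]
wrist_force: [0.3, -0.8, -0.4]
opening: 0.322
grasp_force: 67.7
```

Run:
```python
from h import *
o,p,r=obs(); print(p,o["q"],o["wrist_force"])
print(r.inv().apply(np.array([.533,-.194,.215])-p)*1000, np.degrees(np.arctan2(*r.as_matrix()[[1,0],1])))
```

```text
[0.6353 0.0745 0.2104] [-0.0687  0.3383  1.4561  0.0003  1.3456 -0.1567] [ 0.2961 -0.8314 -0.3506]
[-258.4566 -125.4551   -4.8147] 5.038990150275209
```

Call:
move_arm --series '[[[0,-28,-14,0,0.01],[0,-58,-28,-2,0.02],[0,-90,-43,-4,0.035],[0,-122,-59,-5,0.05],[0,-154,-75,-5,0.065],[0,-186,-90,-5,0.08],[0,-214,-104,-5,0.09],[0,-236,-115,-5,0.095],[0,-250,-122,-5,0.095],[0,-256,-124,-5,0.095]]]'

```text
time_s: 26.82
eef_pos: [0.5333, -0.1929, 0.2141]
eef_rot: [-0.0, 0.71, 0.704, -0.0]
wrist_force: [1.0, 1.3, -1.6]
opening: 0.32
grasp_force: 67.7
```

Call:
move_arm --series '[[[0,0,0,0,0],[0,0,0,0,0],[0,0,0,0,0],[0,0,0,0,0],[0,0,0,0,0],[0,0,0,0,0],[0,0,0,0,0],[0,0,0,0,0],[0,0,0,0,0],[0,0,0,0,0]]]'

```text
time_s: 27.65
eef_pos: [0.5345, -0.1909, 0.2138]
eef_rot: [-0.0, 0.71, 0.705, 0.0]
wrist_force: [-0.5, 0.9, -1.6]
opening: 0.316
grasp_force: 67.7
```

```bash
python3 b.py
python3 - <<'E'
from h import *
s=cv2.imread("pics/s7.png"); o,p,r=obs(); t,d=camera("top")
u,v=proj("scene",p-[0,.03,.03])[0].astype(int); a,b=proj("top",p-[0,.03,.03])[0].astype(int); print(u,v,a,b)
c=lambda i,u,v:cv2.resize(i[max(v-60,0):max(v-60,0)+120,max(u-80,0):max(u-80,0)+160],(400,300),interpolation=cv2.INTER_CUBIC)
cv2.imwrite("pics/c7.png",np.hstack([c(s,u,v),c(t,a,b)]))
E
```

```text
27.65 [ 0.5345 -0.1909  0.2138] [-0.5189  0.9417 -1.6449] 0.31642269269491935
scene 0.82 [302. 130.  28.  35.] 62 side rect [-17.  198.6] 11.3 30.9 ang 69.9 | normal-plane 0.5541028670732647
299 123 390 254
```

View pics/c7.png

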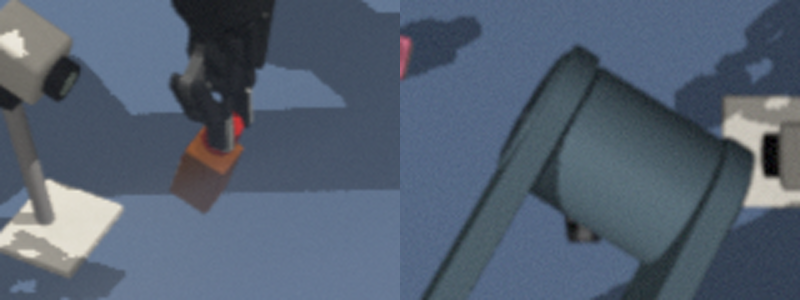

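The picture shows the bottle held cap up, leaning away from the lens (left crop at (205,170)), with its side face visible to the scene camera. I'm fitting that face from depth.

```bash
cat > f.py <<'E'
from h import *
A=[]
for i in range(3):
    im,d=camera("scene"); A.append(d)
d=np.median(A,0)
o,p,r=obs(); print(o["time_s"],p)
for x in outline_of("fallen","scene")[:2]:
    print(x["conf"],x["bbox"])
    hsv=cv2.cvtColor(im,cv2.COLOR_BGR2HSV); P,uv=cloud("scene",d,x["region"]); C=hsv[uv[:,1],uv[:,0]]
    k=(np.linalg.norm(P-p,axis=1)<.14)&(P[:,2]<.215); P=P[k]
    if len(P)<50: continue
    # side face: RANSAC-like plane near max x
    s=P[:,0]; k=s>np.percentile(s,90)-.006; F=P[k]
    for _ in range(4):
        c=F.mean(0); n=np.linalg.svd(F-c)[2][2]; n*=np.sign(n[0]); e=(P-c)@n; F=P[abs(e)<.0025]
    print("side n",n,"yaw",np.degrees(np.arctan2(n[1],n[0])),"roll",np.degrees(np.arcsin(n[2])),len(F),"of",len(P))
    Q=(F[:,1:]*1000).astype(np.float32); c2,(w,h),a=cv2.minAreaRect(Q); print("rect",c2,w,h,a); print(cv2.boxPoints((c2,(w,h),a)))
    np.save("F.npy",F)
E
python3 f.py
```

```text
28.1 [ 0.5345 -0.191   0.2138]
0.88 [302.1, 129.1, 31.1, 35.6]
side n [ 0.9997 -0.0211  0.0087] yaw -1.2109721283790544 roll 0.501082500008204 332 of 516
rect (-214.9044952392578, 176.95660400390625) 87.95475006103516 39.971466064453125 70.48072814941406
[[-248.4355  142.1844]
 [-210.7612  128.8289]
 [-181.3735  211.7289]
 [-219.0477  225.0843]]
0.86 [413.8, 348.5, 62.8, 29.3]
```

```bash
cat > g.py <<'E'
from h import *
from scipy.optimize import minimize
from itertools import product
o,p,r=obs()
masks=[]
for n in ["scene"]*3:
    im,d=camera(n); x=outline_of("fallen",n)
    x=min(x,key=lambda t:np.hypot(*(np.array(t["bbox"][:2])-proj(n,p-[0,.03,.04])[0]))); masks.append(x["region"])
m=(np.mean(masks,0)>.5)
box=np.array(list(product([-20,20],[-20,20],[0,64])),float); th=np.linspace(0,6.28,24)
cap=np.concatenate([np.c_[15*np.cos(th),15*np.sin(th),0*th+z] for z in (73,100)])
def render(q,yaw=-0.35,X=None):
    # q: y,z of underside centre (mm), lean deg ; label normal -> -y, tilted up by lean
    y,z,L=q[:3]; xx=q[3]
    Rm=R.from_euler('z',yaw-90,degrees=True)*R.from_euler('y',-L,degrees=True)
    img=np.zeros((1600,2560),np.uint8)
    for V in (box,np.concatenate([box[box[:,2]>60],cap[:24]]),cap):
        W=Rm.apply(V)/1000+np.array([xx,y,z])/1000; uv=(proj("scene",W)*4).astype(np.float32)
        cv2.fillConvexPoly(img,cv2.convexHull(uv).astype(int),255)
    return cv2.resize(img,(640,400),interpolation=cv2.INTER_AREA)/255.
x0=p[0]*1000
# compare only below the fingers: rows lower than shoulder
W0=proj("scene",p+[0,-.02,-.005])[0]; lim=int(W0[1])
ker=np.zeros((400,640)); 
def cost(q):
    a=render(q); return np.abs(a-m)[lim:, :].sum()
best=None
for L in np.arange(14,36,2):
    # underside centre from cap point ~ TCP
    y=p[1]*1000+ -92*np.sin(np.radians(L)); z=p[2]*1000+10-92*np.cos(np.radians(L))
    s=minimize(cost,[y,z,L,x0],method="Nelder-Mead",options=dict(initial_simplex=np.array([[y,z,L,x0],[y+6,z,L,x0],[y,z+6,L,x0],[y,z,L+4,x0],[y,z,L,x0+1]]),maxiter=200))
    if best is None or s.fun<best.fun: best=s
    print(L,s.fun,s.x)
q=best.x; Rm=R.from_euler('z',-90.35,degrees=True)*R.from_euler('y',-q[2],degrees=True)
c=Rm.apply([20,0,32])+np.array([q[3],q[0],q[1]]); print("label",c,"normal",Rm.apply([1,0,0]),"lim",lim,m.sum())
print("correction to focus mm",np.array([533,-261.4,172.7])-c)
E
python3 g.py
python3 - <<'E'
import numpy as np
F=np.load("F.npy"); F=F[F[:,2]<.200]*1000
for lo,hi in((135,190),(140,180)):
    zs=np.arange(lo,hi,4); 
    for f,nm in((lambda v:np.percentile(v,3),"label edge"),(lambda v:np.percentile(v,97),"back edge")):
        b=[(z,f(F[abs(F[:,2]-z)<4][:,1])) for z in zs if (abs(F[:,2]-z)<4).sum()>8]; b=np.array(b); k=np.polyfit(b[:,0],b[:,1],1); print(nm,np.degrees(np.arctan(k[0])),np.round(b[:,1],1))
E
```

```text
14 103.77254901960784 [-226.1981  136.5657   18.7687  535.8403]
16 102.09411764705882 [-227.3735  135.9902   19.604   535.2194]
18 103.47058823529412 [-226.6496  136.8183   19.5625  535.621 ]
20 103.15294117647058 [-226.7034  136.8255   19.7728  535.9592]
22 114.51764705882351 [-228.4617  136.9544   21.8728  535.4378]
24 103.47058823529412 [-226.5619  136.9308   19.4346  535.6857]
26 103.59215686274509 [-226.7554  137.1039   19.9042  536.1913]
label edge 8.650974462845072 [-231.3 -238.2 -242.5 -244.2 -244.4 -241.3 -241.  -240.1 -237.2 -234.2
 -234.  -234.3 -233.  -230.5]
back edge 20.8370508019408 [-210.5 -209.3 -208.  -207.1 -205.8 -203.4 -201.8 -200.2 -198.  -197.4
 -195.1 -194.3 -192.6 -191.9]
label edge 15.32799724699032 [-241.1 -244.1 -244.6 -241.8 -241.2 -241.  -237.9 -237.3 -234.2 -234.1]
back edge 22.397429468308477 [-209.5 -208.1 -207.1 -205.8 -203.1 -200.2 -200.  -198.1 -197.2 -195. ]Traceback (most recent call last):
  File "g.py", line 31, in <module>
    s=minimize(cost,[y,z,L,x0],method="Nelder-Mead",options=dict(initial_simplex=np.array([[y,z,L,x0],[y+6,z,L,x0],[y,z+6,
[... 164 characters left out ...]
 fxr = func(xr)
    fx = function(np.copy(x), *(wrapper_args + args))
  File "g.py", line 26, in cost
    a=render(q); return np.abs(a-m)[lim:, :].sum()
  File "g.py", line 18, in render
    W=Rm.apply(V)/1000+np.array([xx,y,z])/1000; uv=(proj("scene",W)*4).astype(np.float32)
                                                    ~~~~^^^^^^^^^^^
  File "h.py", line 12, in proj
    K,M,t=cal(n); p=(np.atleast_2d(X)@M.T+t)@K.T; return p[:,:2]/p[:,2:]
          ~~~^^^
  File "h.py", line 6, in cal
    c=calibration(n); K=np.array(c["intrinsics"],float); M=cv2.Rodrigues(np.array(c["rvec"],float))[0]; return K,M,np.array(c["tvec"],float).ravel()
ValueError: time passes only in moves, steps and waits
```

Side silhouette reads about 20° lean, so it slipped a little on lifting. I'll move it back where the scene camera sees the label and re-measure while it hangs free.

Call:
move_arm --series '[[[0,15,-3,10,0],[0,40,-8,25,0],[0,70,-14,40,0],[0,100,-20,55,0],[0,130,-26,70,0],[0,158,-31,80,0],[0,180,-34,88,0],[0,192,-35,90,0],[0,195,-35,90,0],[0,195,-35,90,0]]]'

```text
time_s: 29.28
eef_pos: [0.5015, 0.0045, 0.1244]
eef_rot: [0.001, 0.709, 0.705, 0.0]
wrist_force: [0.5, -0.0, -1.2]
opening: 0.321
grasp_force: 67.7
```

```bash
python3 b.py
python3 - <<'E'
from h import *
for n in("scene","top"):
    K,M,t=cal(n); print(n,-M.T@t)
E
```

```text
29.2833 [0.5015 0.0045 0.1244] [ 0.524  -0.0195 -1.1889] 0.32088729403615385
scene [1.0621 0.096  0.7332]
top [ 0.5572 -0.0967  1.2413]
```

Call:
move_arm --series '[[[0,0,0,0,-0.11],[0,0,0,0,-0.22],[0,0,0,0,-0.33],[0,0,0,0,-0.44],[0,0,0,0,-0.55],[0,0,0,0,-0.66],[0,0,0,0,-0.77],[0,0,0,0,-0.88],[0,0,0,0,-0.9],[0,0,0,0,-0.9]]]'

```text
time_s: 30.37
eef_pos: [0.5011, 0.0036, 0.124]
eef_rot: [0.0, 0.334, 0.943, -0.0]
wrist_force: [-0.0, 0.2, -1.7]
opening: 0.321
grasp_force: 67.7
```

```bash
cat > k.py <<'E'
from h import *
o,p,r=obs(); print(o["time_s"],p,o["wrist_force"],"tool x ang",np.degrees(np.arctan2(*r.as_matrix()[[1,0],0])))
D=[]
for n in ["scene","scene","top"]:
    im,d=camera(n); hsv=cv2.cvtColor(im,cv2.COLOR_BGR2HSV); cv2.imwrite(f"pics/{n}8.png",im)
    m=(hsv[...,1]<110)&(hsv[...,2]>90); P,uv=cloud(n,d,m)
    P=P[(np.linalg.norm(P-(p+r.apply([-.045,0,.04])),axis=1)<.04)]
    if len(P)<20: print(n,len(P)); continue
    for _ in range(4):
        c=P.mean(0); nn=np.linalg.svd(P-c)[2][2]; nn*=-np.sign(nn@r.as_matrix()[:,0]); e=(P-c)@nn; P=P[abs(e)<max(.0015,2*e.std())]
    t=r.inv().apply(nn)
    # label axes: in-plane rectangle
    zax=np.cross(nn,np.cross([0,0,1],nn)); zax/=np.linalg.norm(zax); h=np.cross(zax,nn)
    rc=cv2.minAreaRect((np.c_[(P-c)@h,(P-c)@zax]*1000).astype(np.float32))
    print(n,len(P),"c",c,"c-tool mm",r.inv().apply(c-p)*1000,"lean",np.degrees(np.arcsin(nn[2])),"yaw rel tool",np.degrees(np.arctan2(t[1],-t[0])),"sd",e.std(),"rect",rc)
E
python3 k.py
```

```text
30.3667 [0.5011 0.0036 0.124 ] [-0.0012  0.1841 -1.6868] tool x ang 141.00675685439444
scene 279 c [ 0.5383 -0.0214  0.0848] c-tool mm [-44.6328   4.0031  39.217 ] lean 22.972338606561628 yaw rel tool 8.44180550920427 sd 0.0032633490534697018 rect ((-2.4032363891601562, 2.445068359375), (72.37345886230469, 41.55368423461914), 84.41262817382812)
scene 277 c [ 0.538  -0.0212  0.085 ] c-tool mm [-44.3386   3.9387  39.0376] lean 22.746539725734216 yaw rel tool 8.738320486917091 sd 0.0033412407609394288 rect ((-2.8669300079345703, 0.6114006042480469), (72.53468322753906, 40.80730056762695), 84.90433502197266)
top 18
```

```bash
cat > k.py <<'E'
from h import *
rng=np.random.default_rng(0)
def meas(n):
    o,p,r=obs(); im,d=camera(n); hsv=cv2.cvtColor(im,cv2.COLOR_BGR2HSV); cv2.imwrite(f"pics/{n}8.png",im)
    m=(hsv[...,1]<90)&(hsv[...,2]>110); P,uv=cloud(n,d,m)
    k=(np.linalg.norm(P-(p+r.apply([-.045,0,.04])),axis=1)<.04); P=P[k]; uv=uv[k]
    if len(P)<30: print(n,len(P)); return
    best=0
    for _ in range(400):
        a=P[rng.choice(len(P),3,replace=False)]; nn=np.cross(a[1]-a[0],a[2]-a[0]); l=np.linalg.norm(nn)
        if l<5e-5: continue
        k=abs((P-a[0])@nn/l)<.0015
        if k.sum()>best: best=k.sum(); K=k
    F=P[K]; c=F.mean(0); nn=np.linalg.svd(F-c)[2][2]; nn*=-np.sign(nn@r.as_matrix()[:,0]); e=(F-c)@nn; t=r.inv().apply(nn)
    zax=np.cross(nn,np.cross([0,0,1],nn)); zax/=np.linalg.norm(zax); h=np.cross(zax,nn)
    Q=(np.c_[(F-c)@h,(F-c)@zax]*1000).astype(np.float32); rc=cv2.minAreaRect(Q)
    mid=c+h*rc[0][0]/1000+zax*rc[0][1]/1000
    print(n,len(F),"/",len(P),"rectmid-tool mm",r.inv().apply(mid-p)*1000,"lean",np.degrees(np.arcsin(nn[2])),"yaw rel tool",np.degrees(np.arctan2(t[1],-t[0])),"sd",e.std(),"rect",np.round(rc[1],1),rc[2],"px",uv[K].mean(0))
    return im,uv[K].mean(0)
if __name__=="__main__":
    o,p,r=obs(); print(o["time_s"],p,o["wrist_force"])
    a=meas("scene"); meas("top")
    if a:
        u,v=a[1].astype(int); cv2.imwrite("pics/c8_%d.png"%(o["time_s"]*10),cv2.resize(a[0][v-50:v+50,u-60:u+60],(600,500),interpolation=2))
E
python3 k.py; ls pics
```

```text
30.5167 [0.5009 0.004  0.1239] [-0.3551 -0.316  -1.9028]
scene 130 / 145 rectmid-tool mm [-49.1858  -1.1143  45.9477] lean 20.54162224640652 yaw rel tool -1.5543235461198717 sd 0.0007383966897030862 rect [36.9 51.1] 0.19721801578998566 px [377.4769 183.5231]
top 0
c0.png
c5.png
c6.png
c7.png
c8_305.png
s7.png
scene0.png
scene4.png
scene5.png
scene8.png
top0.png
top4.png
top5.png
top8.png
w1.png
w2.png
w3.png
```

Call:
move_arm --series '[[[0,0,0,14,0],[0,0,0,28,0],[0,0,0,36,0],[0,0,0,40,0],[0,2,0,41,0],[0,6,0,41.5,0],[0,10,0,42,0],[0,14,0,43,0],[0,18,0,44,0],[0,19,0,44.5,0]]]'

```text
time_s: 31.45
eef_pos: [0.4882, 0.0156, 0.0814]
eef_rot: [0.003, 0.333, 0.943, 0.0]
wrist_force: [-0.5, -0.6, 9.5]
opening: 0.319
grasp_force: 68.5
```

```bash
python3 k.py
```

```text
31.45 [0.4882 0.0156 0.0814] [-0.5172 -0.5869  9.5009]
scene 144 / 172 rectmid-tool mm [-52.6529  -1.3055  28.606 ] lean 31.029213267490363 yaw rel tool -1.6933542122399474 sd 0.0007948365822047648 rect [52.  37.3] 88.92073059082031 px [379.7292 190.6528]
top 0
```

Call:
move_arm --series '[[[0,0,0,-4,0],[0,0,0,-10,0],[0,0,0,-18,0],[0,0,0,-26,0],[0,0,0,-34,0],[0,0,0,-42,0],[0,0,0,-46,0],[0,0,0,-46,0],[0,0,0,-46,0],[0,0,0,-46,0]]]'

```text
time_s: 32.38
eef_pos: [0.4857, 0.0163, 0.1249]
eef_rot: [-0.0, 0.332, 0.943, -0.0]
wrist_force: [0.6, 0.1, -2.7]
opening: 0.318
grasp_force: 67.5
```

```bash
python3 k.py
python3 - <<'E'
import sys; sys.path.insert(0,'.')
from k import *
[meas("scene") for _ in range(3)]
E
```

```text
32.3833 [0.4857 0.0163 0.1249] [ 0.6038  0.0753 -2.7135]
scene 147 / 171 rectmid-tool mm [-53.5807  -1.7929  41.5095] lean 23.803904006364995 yaw rel tool -2.127515810927749 sd 0.0007725926865074206 rect [53.3 36.8] 89.50337219238281 px [383.381  179.5374]
top 1
scene 136 / 172 rectmid-tool mm [-53.57    -2.0984  41.9934] lean 24.129097373559713 yaw rel tool -0.8667998943133397 sd 0.0007568917553904775 rect [53.5 35.8] 89.51909637451172 px [383.5368 179.0515]
scene 149 / 173 rectmid-tool mm [-51.783   -1.4712  37.6117] lean 25.06712274081252 yaw rel tool -0.7135470112510767 sd 0.0007315329846520272 rect [61.7 36.2] 86.95275115966797 px [383.5705 179.3423]
scene 149 / 172 rectmid-tool mm [-51.3564  -1.5616  36.9464] lean 25.069371405958442 yaw rel tool -0.8962071900619087 sd 0.0007365049704533658 rect [64.5 36.1] 88.80767822265625 px [383.6913 179.2819]
```

```bash
ls pics | grep c8
```

```text
c8_305.png
c8_314.png
c8_323.png
```

View pics/c8_323.png

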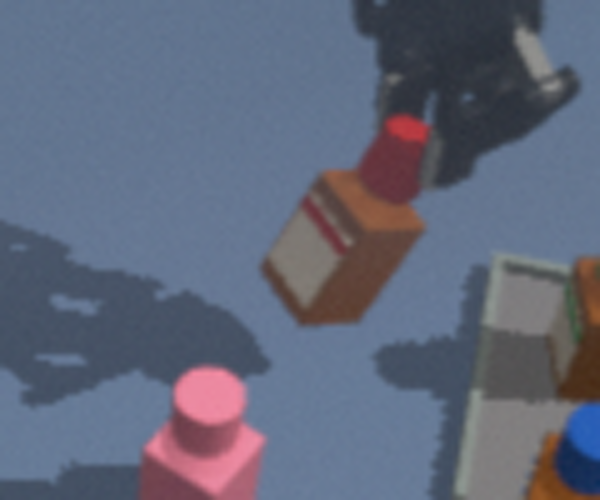

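The crop shows the bottle level and leaning, label corners at (313,193), (352,245), (305,305) and (268,262), so the label centre is at scene px (384.9,179.2). I'm computing the final move from that.

Run:
```python
from h import *
import k
o,p,r=obs(); im,d=camera("scene")
px=np.array([384.9,179.2]); m=np.zeros((400,640),bool); hsv=cv2.cvtColor(im,cv2.COLOR_BGR2HSV)
poly=np.array([[316,205],[345,245],[304,296],[275,262]])/5+[323,129]; mm=np.zeros((400,640),np.uint8); cv2.fillConvexPoly(mm,np.round(poly).astype(int),1)
F,_=cloud("scene",d,mm>0); c=np.median(F,0); F=F[np.linalg.norm(F-c,axis=1)<.03]; c=F.mean(0); n=np.linalg.svd(F-c)[2][2]; n*=np.sign(n[2]); e=(F-c)@n; F=F[abs(e)<.0025]; c=F.mean(0); n=np.linalg.svd(F-c)[2][2]; n*=np.sign(n[2])
t=r.inv().apply(n); print(len(F),e.std(),"lean",np.degrees(np.arcsin(n[2])),"yaw rel",np.degrees(np.arctan2(t[1],-t[0])))
K,M,tv=cal("scene"); cam=-M.T@tv; ray=M.T@np.linalg.solve(K,[*px,1]); X=cam+ray*((c-cam)@n)/(ray@n)
L=r.inv().apply(X-p); print("label in tool mm",L*1000,"p",p)
A=np.degrees(np.arctan2(*r.as_matrix()[[1,0],0])); print("A",A,"turn",np.radians(A-90.95))
a=np.radians(90.95); x=np.array([np.cos(a),np.sin(a),0]); y=np.array([np.sin(a),-np.cos(a),0])
T=np.array([.533,-.2614,.1727])-(L[0]*x+L[1]*y-np.array([0,0,L[2]])); print("TCP target",T,"tool delta",r.inv().apply(T-p)*1000)
```

```text
138 0.0010051498399638009 lean 24.435699144409334 yaw rel 0.24771264250824568
label in tool mm [-51.5429   2.5055  36.4774] p [0.4858 0.0163 0.1249]
A 141.1654365765249 turn 0.8764247035867492
TCP target [ 0.5296 -0.2099  0.2092] tool delta [-175.9381 -148.7081  -84.3459]
```

Call:
move_arm --series '[[[0,-6,-5,-15,0.05],[0,-24,-20,-35,0.14],[0,-48,-40,-55,0.25],[0,-74,-62,-70,0.37],[0,-100,-84,-80,0.49],[0,-126,-105,-84.5,0.61],[0,-150,-125,-84.5,0.73],[0,-168,-140,-84.5,0.83],[0,-176,-147,-84.5,0.885],[0,-179,-148.5,-84.5,0.885]]]'

```text
time_s: 33.52
eef_pos: [0.5323, -0.214, 0.2094]
eef_rot: [-0.0, 0.706, 0.708, -0.0]
wrist_force: [-1.0, -0.0, -1.9]
opening: 0.318
grasp_force: 67.5
```

Call:
move_arm --series '[[[0,0,0,0,0],[0,0,0,0,0],[0,0,0,0,0],[0,0,0,0,0],[0,0,0,0,0],[0,0,0,0,0],[0,0,0,0,0],[0,0,0,0,0],[0,0,0,0,0],[0,0,0,0,0]]]'

```text
time_s: 34.35
eef_pos: [0.5324, -0.2117, 0.2098]
eef_rot: [0.0, 0.704, 0.71, -0.0]
wrist_force: [0.4, -0.2, -1.4]
opening: 0.319
grasp_force: 67.5
```

```bash
sed -i 's/^def cal(n):/from functools import lru_cache\n@lru_cache\ndef cal(n):/' h.py; sed -i 's/np.arange(14,36,2)/(20,25,30)/' g.py; python3 g.py; python3 f.py
```

```text
20 124.65490196078431 [-255.4104  136.8464   24.7604  533.0842]
25 124.82745098039214 [-255.5096  136.7845   25.0153  533.1438]
30 126.52941176470588 [-255.1619  137.3506   25.3913  534.0836]
label [ 533.0551 -260.1693  174.2811] normal [-0.0055 -0.9081  0.4188] lim 114 497
correction to focus mm [-0.0551 -1.2307 -1.5811]
34.8 [ 0.5324 -0.2117  0.2098]
0.84 [413.4, 349.9, 55.6, 26.9]
0.63 [291.9, 125.0, 30.5, 33.0]
side n [ 1.     -0.0072 -0.0025] yaw -0.41036014764990747 roll -0.14487553548858784 317 of 467
rect (-243.37355041503906, 165.39503479003906) 65.18645477294922 38.81240463256836 64.00019073486328
[[-275.1036  144.6075]
 [-240.2192  127.5933]
 [-211.6435  186.1826]
 [-246.5279  203.1967]]
```

Call:
move_arm --series '[[[0,-0.5,0,1,0],[0,-0.5,0,1,0],[0,-0.5,0,1,0],[0,-0.5,0,1,0],[0,-0.5,0,1,0],[0,-0.5,0,1,0],[0,-0.5,0,1,0],[0,-0.5,0,1,0],[0,-0.5,0,1,0],[0,-0.5,0,1,0]]]'

```text
time_s: 35.68
eef_pos: [0.5324, -0.2122, 0.2088]
eef_rot: [0.0, 0.704, 0.71, 0.0]
wrist_force: [-0.3, 1.0, -2.0]
opening: 0.318
grasp_force: 67.5
```

Run:
```python
from h import *
im,d=camera("scene")
for t in ["blue_cap","green_cap"]:
    x=outline_of(t,"scene")[0]; P,_=cloud("scene",d,x["region"]); print(t,x["conf"],np.round(x["bbox"]),np.percentile(P[:,2],98))
o,p,r=obs(); print(o["time_s"],p,o["grasp_force"]); print(order.hand_in())
```

```text
blue_cap 0.94 [436. 231.  32.  36.] 0.10664326499255807
green_cap 0.89 [444. 191.  26.  36.] 0.10653641165312978
35.8333 [ 0.5324 -0.2122  0.2088] 67.52322435379028
the job is handed in; nothing more can be done
None
```

The job is handed in at 35.8 s: the red-capped bottle was stood up and let go in the lane, then re-gripped by its cap and held at the focus, label within about 2 mm and leaning about 25°; the blue and green bottles are still standing where they were.

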